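Drain the trap, free the guarded purge lever and hold it open

ROBOT

A 7-joint arm with a two-finger parallel gripper is mounted at the origin on a cart in front of the work surface, level with it; the furniture and walls round the work are solid. World frame = base frame: x ahead of the robot, y to its left, z up, the work surface at z = 0. Lengths are in mm, angles in rad, forces in N, time in s.
With the tool pointing down it reaches from about 425 to 1025 mm from the base axis. Payload 9.4 kg.
Tool frame: the origin (TCP) lies at the very end of the fingers, on their centre line; the grasp point (between the pads) lies 19 mm behind it; z points along the fingers, y is the line along which they close (so a half turn about z gives the same grasp; the last joint's range is limited). The gripper opens to 93 mm and grips with 3 to 60 N. Pads are 15 mm wide; open, the fingers measure 128 mm over their backs; the gripper's body (75 mm by 188 mm) begins 65 mm behind the grasp point.
Start: joints at [-1.426, 0.599, -0.003, 1.599, 0.002, 0.943, -0.08], TCP at [159.495, 707.238, 218.618] pointing down, gripper open.
Joint ranges: [-2.57, 2.57], [-0.35, 1.97], [-1.29, 1.29], [0.11, 2.56], [-1.05, 4.19], [0.11, 1.86], [-2.63, 2.63]. Speed limits (rad/s): [2.22, 2.22, 3.01, 3.01, 3.14, 3.14, 3.14].

INTERFACE

Orientations are given as a 3x3 rotation matrix whose columns are the frame's x, y, z axes.
In Python, from bench import * gives the robot as it stands.
- The arm moves only by the tool step_arm, never from a script. Its argument "plan" is one flat list of numbers, 4 for each row, row after row: the shift along the tool's x, y, z in cm, then the turn about the tool's z in rad. In form: [tx, ty, tz, turn, tx, ty, tz, turn, ...]. A call has 1 to 20 rows; each row shifts and turns the commanded pose from where the row before left it, along the tool's axes as they then stand; what a row does not reach is not made up. A row lasts 1/8 s, in which the tool goes at most 62.5 mm and 10.7 degrees, less where a joint would pass 70% of its speed; a pose out of reach is approached as far as the arm can. A call with a gripper value outside its range is refused whole. "hand" is the opening, from -1 (shut) to 1 (fully open), set as the call begins (left out, the last holds). The fingers move at their own pace and stop on an object; the grip force is fixed at half the most. Time passes only in rows, so rows that do not move let the fingers close. It gives the time, the measured TCP pose, the force, the opening and the grip force at its end, in the units of the state.
- state(): the state, without advancing time (a new reading comes with each control period).
- camera(name): name is "side" or "top" or "wrist"; returns a dict with "color" (400x640x3 uint8, red, green, blue), "camera_matrix" (3x3 intrinsics, pixels), "rvec" (rotation vector, rad) and "tvec" (3), from world to camera coordinates, as OpenCV has them. Camera axes: x right, y down, z forward; pixel columns grow to the right and rows downward; lengths in mm; the calibration is good to about 2 mm. A picture is of the moment at which its call begins. There is no depth.
- close_job(): hands the job in; it is judged then, once.
The state is a dict: "time": time; "qpos": joint angles; "dq": joint speeds; "joint_torque": joint torques, N m; "tool_pos": TCP position; "ee_rot": TCP orientation; "ft_force": force on the tool from outside, world axes, zero at the start; "ft_torque": the same for the moment, N m; "gripper_width": finger opening in mm; "finger_force": force on a finger pad.
Only numpy, scipy, OpenCV 4.12 (cv2) and the standard library are available. Lean on these libraries where they do the work, as an engineer would, in place of code of your own. Each camera call takes 0.05 s, during which the arm holds its last target. There are 200 camera calls.

TASK

Purge the gas line: first press the black drain plunger beside the moisture-trap bottle fully down and let it come back up. Then flip the safety catch of the purge valve all the way over, away from the lever, and only then pull the spring-loaded lever fully towards the robot side by its ball; finish while still holding it there with the gripper. Leave the loose things round about where they stand.

Things in the scene. Friction and masses are not known exactly. Their poses are not given: they have to be found in the camera images.
- valve: purge valve, fixed to the bench: aluminium base plate 90 x 130 x 12 mm (x, y, z), grey bearing block, a ball-ended lever in the middle, a catch bar across in front of it. Origin at the plate's underside, 5 mm behind its centre; own z up, own -x the robot side (the lever's pull direction), own +y the side to which the catch flips over. Yaw within 0.25 rad
- lever_ball (a point): centre of the black ball (28 mm diameter) on the end of the lever; a steel rod 10 mm thick (16 mm thick just under the ball) runs from the ball to the hinge. At rest it leans away from the robot, ball at x +55, y 0, z 130 mm in the valve's frame; fully pulled at about x -26, z 142 mm
- lever_hinge (a point): centre of the lever's hinge, 105 mm from the ball centre; hinge line along the valve's own y, at x 0, y 0, z 40 mm of the valve's frame
- lever (a joint): angle of the lever in rad: 0 at rest (leaning 0.55 rad away from the robot), grows as the ball is pulled towards the valve's own -x, end stop at 0.80 (leaning 0.25 rad to the robot side). A spring returns it when let go: about 1.5 N at the ball at first, 4.6 N when fully pulled. The closed catch stops it after about 0.1 rad
- catch_end (a point): centre of the black roller at the free end of the catch bar: 20 mm diameter, 18 mm long, its axis along the valve's own x (pinch it across its end faces). Closed, it is at x +14, y -75, z 85 mm in the valve's frame. The bar is steel, 8 mm (x) by 10 mm (z), and runs from the hinge to the roller in front of the lever's rod
- catch_hinge (a point): centre of the catch's hinge, 105 mm from the roller centre; hinge line along the valve's own x, at x +14, y +30, z 85 mm of the valve's frame. Two steel posts stand at own x = +14 mm: the hinge post at own y = +36 mm, up to z = 94 mm, and the rest under the bar (8 mm wide) at own y = -43 mm, up to z = 77 mm
- catch (a joint): angle of the catch in rad: 0 closed (bar level, pointing to the valve's own -y), 1.57 bar upright, end stop at 2.7 (bar lying over to the valve's own +y). It moves freely; once past upright it falls over to the stop by its own weight, before that it falls shut. Flipped over means more than 2.3
- trap: moisture trap unit, fixed to the bench: aluminium base plate 80 x 125 x 12 mm, a white bottle 44 x 44 mm, up to 96 mm high, at own y = +33 mm and the drain block with the plunger at own y = -35 mm. Origin at the centre of the plate's underside, z up; yaw within 0.25 rad
- plunger_top (a point): centre of the flat top of the plunger's round black cap, 30 mm diameter; 98 mm above the bench when out, 80 mm when fully pressed; pressed straight down
- plunger (a joint): depth of the plunger in m: 0 out, 0.018 fully pressed (end stop). A spring returns it; 1.8 N to start, 7.2 N at the end of the stroke. Fully pressed means more than 0.0155
- crucible: bystander, loose white crucible, 38 mm wide, 30 mm high, standing to the right of the valve; origin under its centre
- stopper: bystander, loose blue stopper, 26 mm wide, 28 mm high, to the left of the trap unit; origin under its centre
- vial: bystander, loose small vial, 15 mm wide, 49 mm high, to the left of the trap unit; origin under its centre
- brass_fitting: bystander, loose brass fitting, 21 x 18 x 28 mm, in front of the trap unit; origin under its centre
- marker: bystander, loose marker pen 132 mm long and 11 mm thick, lying far left on the bench; origin under its centre

How it is judged (in metres and radians):
On the way, in this order (a step that is already met when the one before it is completed fails the run):
1. the drain plunger is pressed fully down (over 15.5 of 18 mm), catch still closed (value of joint plunger above 0.0155 m and value of joint catch below 0.3 rad), for 0.1 s.
2. the plunger has come back up and the catch is flipped over (past 2.3 rad) with the lever not yet pulled (value of joint plunger below 0.004 m and value of joint catch above 2.3 rad and value of joint lever below 0.2 rad), for 0.2 s.
3. the lever is pulled fully and held by the fingers (value of joint lever above 0.7 rad and contact force between lever and the fingers above 1 N), for 0.5 s.
At the end, for the whole second after the job is handed in: The lever is within 0.10 rad of its pulled end stop (over 0.70 of 0.80 rad) and held there by the gripper's fingers (over 1 N), the catch lies flipped over (over 2.3 rad) and the plunger is back up (less than 4 mm down) (all of step 3 and value of joint catch above 2.3 rad and value of joint plunger below 0.004 m); the arm keeps its last pose, push and grip.
It fails at once if the lever is pulled over 0.3 rad while the catch is not flipped over (value of joint lever above 0.3 rad and value of joint catch below 1.8 rad).
It fails at once if a loose bystander is moved more than 30 mm (distance of any of crucible, stopper, vial, brass_fitting, marker from where it was at the start of the episode above 0.03 m).
It also fails if it takes over 64 s, if anything falls off the work surface, if the arm or the gripper's body presses on something with over 40 N, if the wrist force passes 120 N, or if a joint passes its speed limit or range.

## Working session

There is one attempt and no reset: what is moved stays moved. The work goes in short steps, Python scripts to look and compute and a tool call to move; the robot and the scene stay as the last step left them, time stands still between calls to the robot, and variables do not carry over. Pictures are saved under pics/ and viewed, at most 10 in all, crops included, and the job is handed in when it is done.

Besides the shell and the picture viewer there is one more tool, called after "Call:" as a command line: name --argument value ..., lists and objects as JSON in quotes. step_arm: Moves the arm, as the interface text tells. Its arguments: {"type":"object","properties":{"plan":{"type":"array"},"hand":{"type":"number"}},"required":["plan"]}

```bash
ls; mkdir -p pics; python3 - <<'E'
from bench import *
import cv2,numpy as np,pickle
s=state();print({k:np.round(v,3).tolist() for k,v in s.items()})
d={n:camera(n) for n in("side","top")}
pickle.dump(d,open("c0.pkl","wb"))
for n in d:
    cv2.imwrite(f"pics/{n}0.png",d[n]["color"][:,:,::-1]);print(n,d[n]["rvec"],d[n]["tvec"],d[n]["camera_matrix"])
E
```

```text
pics
{'time': 0.0, 'qpos': [-1.426, 0.6, -0.003, 1.6, 0.002, 0.943, -0.08], 'dq': [-0.001, -0.0, -0.0, -0.001, 0.0, -0.0, 0.0], 'joint_torque': [0.0, -76.507, 1.497, -25.235, -0.052, 0.017, 0.0], 'tool_pos': [159.374, 706.768, 217.734], 'ee_rot': [[-0.976, 0.22, -0.0], [0.22, 0.976, -0.002], [-0.0, -0.002, -1.0]], 'ft_force': [0.407, 0.427, 0.288], 'ft_torque': [0.014, -0.037, -0.006], 'finger_force': 0.0, 'gripper_width': 92.806}
side [ 0.05459781 -2.54224986  1.74931176] [ 472.31355425  100.10985827 1090.29146849] [[387.6868212    0.         311.92492135]
 [  0.         387.6868212  198.94654109]
 [  0.           0.           1.        ]]
top [ 2.16567232 -2.21368103  0.09422284] [  -6.01067722  448.88626072 1057.20269672] [[379.29789682   0.         319.06291491]
 [  0.         379.29789682 204.91650797]
 [  0.           0.           1.        ]]
```

View pics/side0.png

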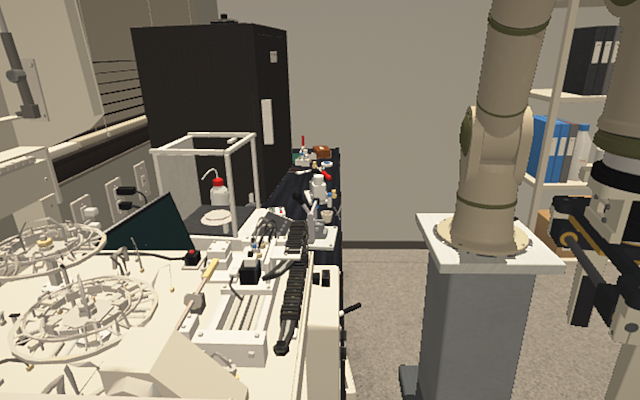

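View pics/top0.png

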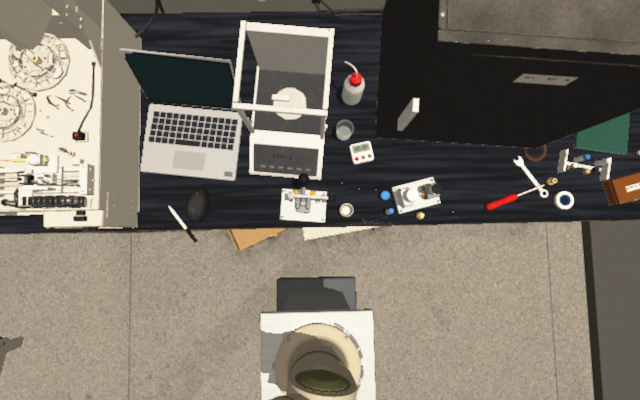

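```bash
cat > h.py <<'E'
import cv2,numpy as np,pickle
def proj(c,p): return cv2.projectPoints(np.array(p,float).reshape(-1,1,3),c["rvec"],c["tvec"],c["camera_matrix"],None)[0].reshape(-1,2)
def ray(c,uv):
    R=cv2.Rodrigues(c["rvec"])[0]; K=c["camera_matrix"]
    o=-R.T@np.ravel(c["tvec"]); d=R.T@np.linalg.inv(K)@[uv[0],uv[1],1]; return o,d
def onz(c,uv,z):
    o,d=ray(c,uv); return o+d*(z-o[2])/d[2]
E
python3 - <<'E'
from h import *
d=pickle.load(open("c0.pkl","rb"))
for n in d: print(n,ray(d[n],(0,0))[0],proj(d[n],[[0,0,0],[159,707,218],[600,0,0],[600,200,0],[600,-200,0]]).round().tolist())
t=d["top"]["color"][150:240,265:455]
cv2.imwrite("pics/topc.png",cv2.resize(t,None,fx=4.2,fy=4.2,interpolation=cv2.INTER_CUBIC)[:,:,::-1])
for uv in[(303,204),(415,195)]:print(onz(d["top"],uv,12))
E
```

```text
side [ 399.73568689 1008.88172452  494.17265208] [[480.0, 235.0], [595.0, 358.0], [269.0, 234.0], [255.0, 270.0], [278.0, 208.0]]
top [ 369.80375064   -1.69994969 1087.40739442] [[317.0, 366.0], [-2.0, 335.0], [312.0, 153.0], [243.0, 155.0], [381.0, 152.0]]
[452.57802899  29.6789759   12.        ]
[ 471.49554473 -290.6006566    12.        ]
```

View pics/topc.png

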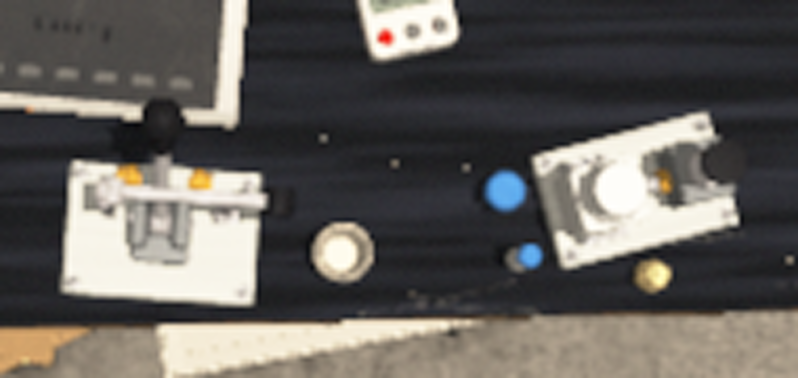

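The top crop shows the valve plate with corners at about (75,160), (262,173), (255,303) and (62,290). The ball is at (162,125) and the roller at (282,203). The trap plate corners are at (533,155), (708,113), (740,225) and (568,268), with the cap at (722,162). A glass case stands behind the valve, and the bystanders are between the two units.

```bash
cat >> h.py <<'E'
def fit2(loc,w):
    l=np.array(loc,float);w=np.array(w)[:,:2];lc=l.mean(0);wc=w.mean(0)
    U,S,V=np.linalg.svd((l-lc).T@(w-wc));R=(U@V).T
    t=wc-R@lc;return np.arctan2(R[1,0],R[0,0]),t,np.linalg.norm((l@R.T+t)-w,axis=1)
E
python3 - <<'E'
from h import *
c=pickle.load(open("c0.pkl","rb"))["top"]
P=lambda u,z:onz(c,(265+(u[0]+.5)/4.2-.5,150+(u[1]+.5)/4.2-.5),z)
v=[P(u,12) for u in[(75,160),(262,173),(255,303),(62,290)]]
y,t,r=fit2([(40,65),(40,-65),(-50,-65),(-50,65)],v);print("valve",y,t,r)
R=lambda y:np.array([[np.cos(y),-np.sin(y)],[np.sin(y),np.cos(y)]])
for n,u,z,l in[("ball",(162,122),130,(55,0)),("roller",(282,203),85,(14,-75))]:print(n,P(u,z)[:2],R(y)@l+t)
v=[P(u,12) for u in[(533,155),(708,113),(740,225),(568,268)]]
y,t,r=fit2([(40,62.5),(40,-62.5),(-40,-62.5),(-40,62.5)],v);print("trap",y,t,r)
print("cap",P((722,162),98)[:2],R(y)@(0,-35)+t, "bottle",P((620,190),96)[:2],R(y)@(0,33)+t)
for n,u,z in[("crucible",(342,252),25),("stopper",(505,190),28),("vial",(530,256),49),("brass",(654,274),28)]:print(n,P(u,z))
E
```

```text
valve -0.09190130242911475 [455.55223922  27.66736049] [1.78725561 1.41572524 0.95041027 0.72260832]
ball [508.08275397  24.50940086] [510.32014178  22.61990088]
roller [461.41979249 -49.06827554] [462.6102604  -48.30095091]
trap 0.22735989732996348 [ 471.77111405 -294.53744387] [0.70136084 1.7769239  1.02023185 2.77351348]
cap [ 480.16575857 -325.08564311] [ 479.6603294  -328.63671485] bottle [ 464.0847755  -260.75565371] [ 464.33271101 -262.38670266]
crucible [433.15881474 -91.21847935  25.        ]
stopper [ 472.18745478 -201.31930074   28.        ]
vial [ 426.44194935 -212.22660171   49.        ]
brass [ 413.75889901 -299.00347056   28.        ]
```

Call:
step_arm --plan '[0,0,-4,0,0,0,-4,0,0,0,-4,0]'

```text
time: 0.48
tool_pos: [159.4, 706.9, 339.3]
ee_rot: [[-0.976, 0.22, -0.0], [0.22, 0.976, -0.001], [-0.0, -0.001, -1.0]]
ft_force: [0.7, 1.1, 0.8]
gripper_width: 93.3
finger_force: 0.0
```

Call:
step_arm --plan '[-3.34,-4.15,0,0,-3.34,-4.15,0,0,-3.34,-4.15,0,0,-3.34,-4.15,0,0,-3.34,-4.15,0,0,-3.34,-4.15,0,0,-2.96,-4.02,0,0,-2.96,-4.02,0,0,-2.96,-4.02,0,0,-2.96,-4.02,0,0,-2.96,-4.02,0,0,-2.96,-4.02,0,0,-2.96,-4.02,0,0]' --hand -1

```text
time: 2.1
tool_pos: [440.7, 98.6, 338.6]
ee_rot: [[-0.976, 0.22, 0.0], [0.22, 0.976, 0.0], [-0.0, 0.0, -1.0]]
ft_force: [0.7, 0.3, -0.5]
gripper_width: 0.7
finger_force: 0.0
```

```bash
python3 - <<'E'
from bench import *
s=state();print(s["qpos"],s["tool_pos"])
E
```

```text
[-0.60817394  0.12205831  0.29891835  2.05171563 -0.04347128  0.97348374
  1.06223306] [440.70201814  98.56270259 338.64773696]
```

Call:
step_arm --plan '[-1.65,-5.08,0,0,-1.65,-5.08,0,0,-1.65,-5.08,0,0,-1.65,-5.08,0,0,-1.65,-5.08,0,0,-1.65,-5.08,0,0,-1.65,-5.08,0,0,-1.65,-5.08,0,0,0,0,5,0,0,0,5,0,0,0,0,0]'

```text
time: 3.48
tool_pos: [478.1, -324.1, 235.8]
ee_rot: [[-0.975, 0.22, -0.006], [0.22, 0.975, 0.003], [0.007, 0.002, -1.0]]
ft_force: [0.5, -0.3, 0.2]
gripper_width: 0.7
finger_force: 0.0
```

```bash
python3 - <<'E'
from bench import *
from h import *
s=state();print(s["qpos"],s["tool_pos"])
c=camera("wrist");pickle.dump(c,open("c1.pkl","wb"))
im=c["color"][:,:,::-1].copy()
for p in proj(c,[[479.8,-327,98],[464,-261.5,96],s["tool_pos"]]): cv2.drawMarker(im,tuple(int(round(a)) for a in p),(0,0,255),0,8)
cv2.imwrite("pics/w1.png",im)
E
```

```text
[ 0.14598205  0.44030949  0.50249859  1.94217817 -0.27927306  0.83437519
  2.14773542] [ 478.07213675 -324.08856501  235.80005366]
```

View pics/w1.png

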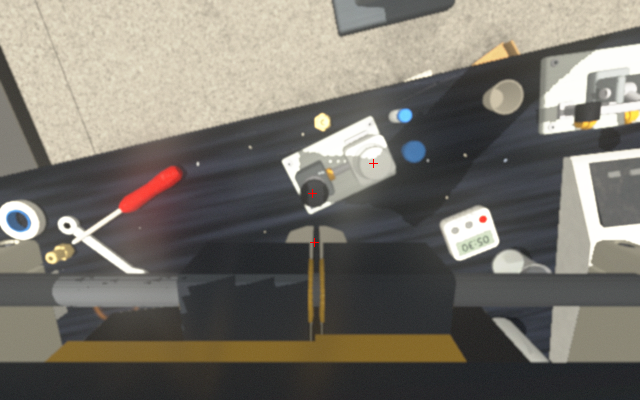

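The cap sits at about (314,192), within 2 px of its projected position. I'll press it now.

Call:
step_arm --plan '[-0.2,-0.2,4,0,0,0,4,0,0,0,4,0,0,0,1.4,0,0,0,0,0,0,0,0.6,0,0,0,0.6,0,0,0,0.6,0,0,0,0,0,0,0,0,0]'

```text
time: 4.78
tool_pos: [482.2, -328.2, 87.1]
ee_rot: [[-0.976, 0.22, 0.002], [0.22, 0.976, -0.001], [-0.002, -0.001, -1.0]]
ft_force: [3.4, -1.7, 5.4]
gripper_width: 0.6
finger_force: 2.4
```

Call:
step_arm --plan '[0,0,0.4,0,0,0,0.3,0,0,0,0.1,0,0,0,0,0,0,0,0,0]'

```text
time: 5.4
tool_pos: [482.3, -328.3, 80.2]
ee_rot: [[-0.975, 0.22, 0.003], [0.22, 0.975, -0.001], [-0.003, -0.0, -1.0]]
ft_force: [0.7, 0.7, 18.3]
gripper_width: 0.5
finger_force: 9.2
```

Call:
step_arm --plan '[0,0,-3,0,0,0,-5,0,0,0,-6,0,0,0,-6,0,1.36,4.48,0,0,1.36,4.48,0,0,1.36,4.48,0,0,1.36,4.48,0,0,1.36,4.48,0,0,1.36,4.48,0,0,0,0,0,-0.17,0,0,0,-0.17,0,0,0,-0.17,0,0,0,-0.17,0,0,0,-0.17,0,0,0,-0.17,0,0,0,-0.17,0,0,0,-0.17,0,0,0,-0.17,0,0,0,-0.17]'

```text
time: 7.9
tool_pos: [456.7, -48.4, 270.8]
ee_rot: [[-0.325, -0.945, -0.026], [-0.946, 0.325, -0.006], [0.014, 0.022, -1.0]]
ft_force: [0.2, 1.1, -0.4]
gripper_width: 0.5
finger_force: 0.0
```

Call:
step_arm --plan '[0,0,0,0,0,0,0,0,0,0,0,0]' --hand 0

```text
time: 8.28
tool_pos: [458.0, -48.3, 271.3]
ee_rot: [[-0.329, -0.944, -0.023], [-0.944, 0.33, -0.006], [0.013, 0.02, -1.0]]
ft_force: [0.9, 1.0, 0.3]
gripper_width: 25.8
finger_force: 0.0
```

```bash
python3 - <<'E'
from bench import *
from h import *
s=state();print(s["qpos"],s["tool_pos"],s["ee_rot"])
c=camera("wrist");pickle.dump(c,open("c2.pkl","wb"))
im=c["color"][:,:,::-1].copy()
for p in proj(c,[[462,-48.5,85],[509,23.5,130],s["tool_pos"]]):
  print(p); cv2.drawMarker(im,tuple(int(round(a)) for a in p),(0,0,255),0,8)
cv2.imwrite("pics/w2.png",im)
E
```

```text
[ 0.33364927  0.25030306 -0.43687105  2.08478334  0.14384927  0.85827828
  2.61769435] [458.03518054 -48.3357548  271.27923207] [[-0.32929501 -0.94393748 -0.02338446]
 [-0.94413402  0.32950927 -0.00588123]
 [ 0.0132569   0.0201414  -0.99970925]]
[308.46345623 182.14728226]
[289.5397614  266.05904849]
[314.21228133 239.28676099]
```

View pics/w2.png

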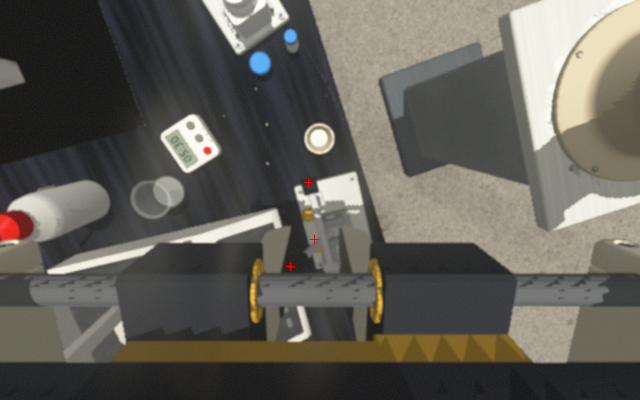

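The roller shows at about (309,185), close to its projected position. The last joint is near its limit, so I'll turn the other way to the equivalent grasp.

Call:
step_arm --plan '[0,0,0,0.17,0,0,0,0.18,0,0,0,0.18,0,0,0,0.18,0,0,0,0.18,0,0,0,0.18,0,0,0,0.18,0,0,0,0.18,0,0,0,0.18,0,0,0,0.18,0,0,0,0.18,0,0,0,0.18,0,0,0,0.18,0,0,0,0.18,0,0,0,0.18,0,0,0,0.18,0,0,0,0,0,0,0,0]'

```text
time: 10.58
tool_pos: [458.3, -47.8, 271.5]
ee_rot: [[0.058, 0.998, -0.023], [0.998, -0.058, -0.005], [-0.006, -0.022, -1.0]]
ft_force: [0.5, -0.1, 0.6]
gripper_width: 46.4
finger_force: 0.0
```

```bash
cat > g.py <<'E'
# print tool-axis shift (cm) and turn to target x y z yaw_of_tool_y
from bench import *
import numpy as np,sys
s=state();R=np.array(s["ee_rot"]);p=np.array(s["tool_pos"])
*t,a=map(float,sys.argv[1:5])
y=np.arctan2(R[1,1],R[0,1]);d=R.T@(np.array(t)-p)/10
print("q",np.round(s["qpos"],2),"p",p.round(1),"shift",d.round(2),"turn",round(-((a-y+np.pi)%(2*np.pi)-np.pi),3),"tilt",R[:2,2].round(3),"f",np.round(s["ft_force"],1),s["gripper_width"])
E
python3 g.py 462 -48.5 66 -.092
```

```text
q [-0.11  0.22  0.11  2.11 -0.03  0.83 -0.04] p [458.3 -47.8 271.5] shift [ 0.09  0.83 20.54] turn 0.034 tilt [-0.023 -0.005] f [ 0.5 -0.1  0.6] 46.44010593795054
```

Call:
step_arm --plan '[0,0.4,4,0.03,0.1,0.4,4,0,0,0,4,0,0,0,3,0,0,0,0,0,0,0,0,0]'

```text
time: 11.32
tool_pos: [463.3, -48.9, 122.0]
ee_rot: [[0.092, 0.995, -0.022], [0.996, -0.092, -0.005], [-0.007, -0.022, -1.0]]
ft_force: [0.1, 0.2, 0.3]
gripper_width: 46.5
finger_force: 0.0
```

```bash
python3 g.py 462 -48.5 66 -.092; python3 - <<'E'
from bench import *
from h import *
c=camera("wrist");pickle.dump(c,open("c3.pkl","wb"))
im=c["color"][:,:,::-1].copy()
for p in proj(c,[[462,-48.5,85],state()["tool_pos"]]):
  print(p); cv2.drawMarker(im,tuple(int(round(a)) for a in p),(0,0,255),0,8)
cv2.imwrite("pics/w3.png",im)
E
```

```text
q [-0.08  0.46  0.08  2.26 -0.07  0.45 -0.03] p [463.3 -48.9 122. ] shift [ 0.07 -0.01  5.6 ] turn -0.001 tilt [-0.022 -0.005] f [0.1 0.2 0.3] 46.48958361952519
[315.96262365 221.26856301]
[317.29296552 242.7975118 ]
```

View pics/w3.png

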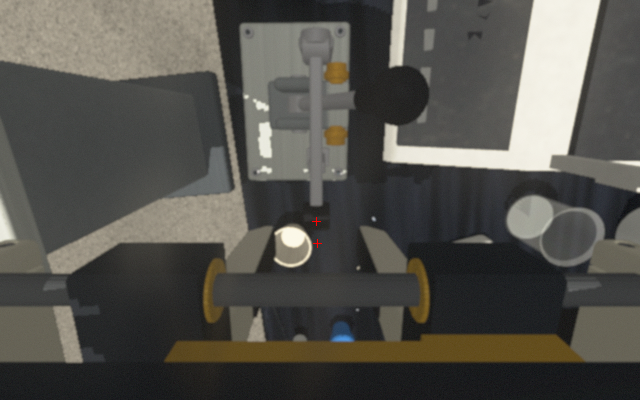

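```bash
python3 - <<'E'
from h import *
d=pickle.load(open("c0.pkl","rb"))
def tri(a,b):
    o,e=ray(d["side"],a);p,f=ray(d["top"],b)
    A=np.c_[e,-f];k=np.linalg.lstsq(A,p-o,rcond=None)[0];return (o+k[0]*e).round(),(p+k[1]*f).round()
print(tri((257,136),(328,109)),tri((230,155),(235,106)))
for z in(0,50,80):print(onz(d["top"],(322,179),z).round(),onz(pickle.load(open("c3.pkl","rb")),(387,162),z).round())
E
```

```text
(array([620., -39., 279.]), array([636., -36., 285.])) (array([643., 164., 278.]), array([648., 165., 280.]))
[525. -26.   0.] [528. -25.   0.]
[518. -25.  50.] [519. -17.  50.]
[513. -24.  80.] [513. -13.  80.]
```

The balance frame posts stand at about x 630, well clear of the gripper body. The roller centre is at about (316,216), 2–3 mm further towards +y than assumed, so I'll descend with that correction and grip.

Call:
step_arm --plan '[0.25,0,3,0,0,0,2.6,0,0,0,0,0]'

```text
time: 11.75
tool_pos: [461.7, -46.6, 65.2]
ee_rot: [[0.093, 0.995, -0.024], [0.996, -0.093, -0.005], [-0.007, -0.023, -1.0]]
ft_force: [-0.2, -0.2, -0.2]
gripper_width: 46.4
finger_force: 0.0
```

Call:
step_arm --plan '[0,0,0,0,0,0,0,0,0,0,0,0,0,0,0,0]' --hand -1

```text
time: 12.25
tool_pos: [462.4, -46.7, 65.7]
ee_rot: [[0.093, 0.995, -0.021], [0.996, -0.093, -0.005], [-0.007, -0.021, -1.0]]
ft_force: [0.6, -0.9, 2.7]
gripper_width: 18.2
finger_force: 30.0
```

Call:
step_arm --plan '[0.21,-0.04,-2.09,0,0.62,-0.04,-2.0,0,1.01,-0.04,-1.85,0,1.34,-0.03,-1.6,0,1.65,-0.03,-1.3,0,0,0,0,0]'

```text
time: 13.0
tool_pos: [467.0, 2.2, 154.3]
ee_rot: [[0.092, 0.996, -0.021], [0.996, -0.092, -0.005], [-0.007, -0.02, -1.0]]
ft_force: [-0.8, -4.3, 5.1]
gripper_width: 17.6
finger_force: 30.0
```

```bash
python3 g.py 466.3 1.5 154 -.092
```

```text
q [-0.21  0.4   0.11  2.23 -0.08  0.53 -0.13] p [467.    2.2 154.3] shift [-0.08 -0.06  0.03] turn -0.0 tilt [-0.021 -0.005] f [-0.8 -4.3  5.1] 17.61054392470303
```

Call:
step_arm --plan '[1.87,-0.04,-0.96,0,2.02,-0.02,-0.56,0,2.09,0,-0.15,0,2.08,0,0.27,0,1.98,0,0.68,0,0,0,0,0]'

```text
time: 13.75
tool_pos: [475.9, 103.6, 159.7]
ee_rot: [[0.091, 0.996, -0.022], [0.996, -0.091, -0.004], [-0.006, -0.022, -1.0]]
ft_force: [-0.9, 2.4, 9.5]
gripper_width: 17.9
finger_force: 30.0
```

Call:
step_arm --plan '[0,0,0,0,0,0,0,0,0,0,0,0,0,0,0,0]' --hand 0

```text
time: 14.25
tool_pos: [475.4, 101.7, 159.8]
ee_rot: [[0.094, 0.995, -0.023], [0.996, -0.094, -0.005], [-0.007, -0.023, -1.0]]
ft_force: [0.7, 1.7, 0.7]
gripper_width: 46.5
finger_force: 0.0
```

Call:
step_arm --plan '[0,0,-3,0,0,0,-4,0,0,0,0,0]'

```text
time: 14.62
tool_pos: [478.5, 102.6, 232.1]
ee_rot: [[0.094, 0.995, -0.018], [0.996, -0.094, -0.003], [-0.005, -0.018, -1.0]]
ft_force: [-0.6, 0.3, -0.2]
gripper_width: 46.6
finger_force: 0.0
```

```bash
python3 g.py 509 23.5 250 1.479; python3 - <<'E'
from bench import *
from h import *
c=camera("top");pickle.dump(c,open("c4.pkl","wb"))
w=camera("wrist")["color"][:,:,::-1]
t=cv2.resize(c["color"][150:240,245:385,::-1],(640,411))
cv2.imwrite("pics/m4.png",np.vstack([w[:180],t]))
E
```

```text
q [-0.43  0.31  0.13  2.11 -0.06  0.75 -0.35] p [478.5 102.6 232.1] shift [-7.6   3.75 -1.82] turn -1.573 tilt [-0.018 -0.003] f [-0.6  0.3 -0.2] 46.61352724722221
```

View pics/m4.png

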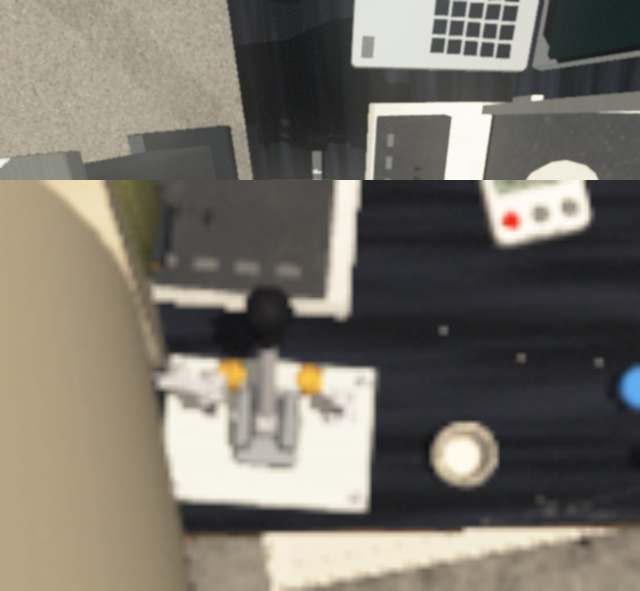

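The catch is flipped: the bar has left the front of the lever and points left, and the ball is still at rest. Next I'll turn the gripper and go above the ball.

Call:
step_arm --plan '[-3.8,1.9,-1,0,-3.8,1.85,-0.8,0,0,0,0,-0.175,0,0,0,-0.175,0,0,0,-0.175,0,0,0,-0.175,0,0,0,-0.175,0,0,0,-0.175,0,0,0,-0.175,0,0,0,-0.175,0,0,0,-0.175,0,0,0,0]' --hand 0.3

```text
time: 16.23
tool_pos: [507.1, 23.1, 246.2]
ee_rot: [[-0.996, 0.09, -0.025], [0.091, 0.996, -0.005], [0.025, -0.007, -1.0]]
ft_force: [-0.5, 0.7, -1.0]
gripper_width: 60.5
finger_force: 0.0
```

```bash
python3 g.py 509 23.5 111 1.479; python3 - <<'E'
from bench import *
from h import *
c=camera("wrist");pickle.dump(c,open("c5.pkl","wb"))
im=c["color"][:,:,::-1].copy()
for p in proj(c,[[509,23.5,130],state()["tool_pos"]]):
  print(p); cv2.drawMarker(im,tuple(int(round(a)) for a in p),(0,0,255),0,8)
cv2.imwrite("pics/w5.png",im)
E
```

```text
q [ 0.01  0.32 -0.22  2.03  0.09  0.82  1.22] p [507.1  23.1 246.2] shift [-0.52  0.15 13.51] turn 0.001 tilt [-0.025 -0.005] f [-0.5  0.7 -1. ] 60.49418485457364
[316.01790094 199.60251742]
[313.90887807 242.17054926]
```

View pics/w5.png

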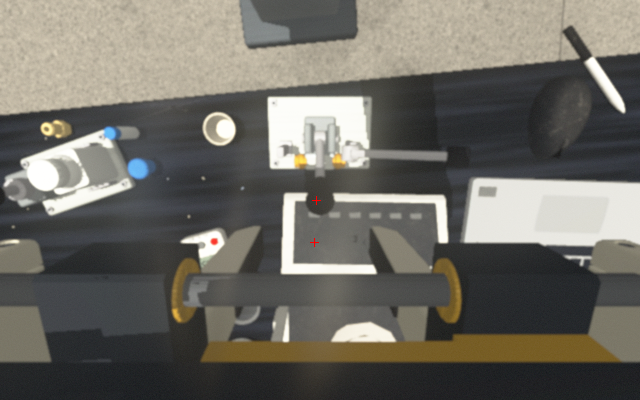

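The catch lies over on the right, with its roller at (457,156). The ball is at (320,201), about 2 mm towards +y. I'll descend around it and grip.

Call:
step_arm --plan '[-0.25,0.15,4.5,0,-0.25,0.15,4.5,0,0,0,4.5,0,0,0,0,0]'

```text
time: 16.77
tool_pos: [507.7, 25.1, 109.8]
ee_rot: [[-0.995, 0.091, -0.029], [0.092, 0.996, -0.006], [0.029, -0.009, -1.0]]
ft_force: [-0.2, -0.2, 0.5]
gripper_width: 60.1
finger_force: 0.0
```

Call:
step_arm --plan '[0,0,0,0,0,0,0,0,0,0,0,0,0,0,0,0]' --hand -1

```text
time: 17.27
tool_pos: [510.4, 25.5, 113.2]
ee_rot: [[-0.996, 0.089, -0.021], [0.089, 0.996, -0.004], [0.021, -0.006, -1.0]]
ft_force: [0.3, -0.5, 4.2]
gripper_width: 26.3
finger_force: 30.0
```

```bash
python3 g.py 429.5 28.5 123 1.479
```

```text
q [-0.04  0.52 -0.17  2.16  0.18  0.5   1.13] p [510.4  25.5 113.2] shift [ 8.11 -0.43 -0.81] turn 0.002 tilt [-0.021 -0.004] f [ 0.3 -0.5  4.2] 26.269117655911007
```

Call:
step_arm --plan '[0.92,0,-0.48,0,0.97,0,-0.39,0,1.0,0,-0.29,0,1.03,0,-0.19,0,0,0,0,0]'

```text
time: 17.9
tool_pos: [470.8, 29.0, 127.3]
ee_rot: [[-0.996, 0.089, -0.022], [0.089, 0.996, -0.005], [0.022, -0.007, -1.0]]
ft_force: [4.3, -0.9, 3.8]
gripper_width: 26.5
finger_force: 30.0
```

```bash
python3 g.py 429.5 28.5 123 1.479
```

```text
q [-0.05  0.46 -0.18  2.23  0.17  0.49  1.12] p [470.8  29.  127.3] shift [ 4.1  -0.41  0.52] turn 0.003 tilt [-0.022 -0.005] f [ 4.3 -0.9  3.8] 26.534110472815158
```

Holding with a spring force of about 4 N. I'll continue to the stop, with a little overtravel.

Call:
step_arm --plan '[1.05,-0.05,-0.08,0,1.04,-0.05,0.02,0,1.05,-0.05,0.13,0,1.03,0,0.23,0,0,0,0,0,0,0,0,0]'

```text
time: 18.65
tool_pos: [428.7, 30.7, 124.4]
ee_rot: [[-0.996, 0.089, -0.025], [0.089, 0.996, -0.005], [0.024, -0.008, -1.0]]
ft_force: [0.3, -0.7, -0.8]
gripper_width: 0.7
finger_force: 0.0
```

```bash
python3 g.py 429.5 28.5 123 1.479
```

```text
q [-0.07  0.43 -0.18  2.32  0.17  0.43  1.09] p [428.7  30.7 124.4] shift [-0.1  -0.21  0.13] turn 0.002 tilt [-0.025 -0.005] f [ 0.3 -0.7 -0.8] 0.7123960263542748
```

The ball slipped out of the grip and the lever sprang back. I'll go back above it and re-measure before regripping.

Call:
step_arm --plan '[0,0,-4,0,0,0,-4,0,0,0,-4,0,-4,0,0,0,-4,-0.2,0,0,0,0,0,0,0,0,0,0]' --hand 0.3

```text
time: 19.52
tool_pos: [510.5, 22.3, 242.2]
ee_rot: [[-0.996, 0.089, -0.025], [0.09, 0.996, -0.005], [0.025, -0.007, -1.0]]
ft_force: [-0.8, 0.2, 0.0]
gripper_width: 59.7
finger_force: 0.0
```

```bash
python3 g.py 509 25.5 107 1.479; python3 - <<'E'
from bench import *
from h import *
c=camera("wrist");pickle.dump(c,open("c6.pkl","wb"))
for n in("c5","c6"):
    c=pickle.load(open(n+".pkl","rb"))
    p=proj(c,[[509,25.5,130]])[0].round().astype(int)
    g=cv2.cvtColor(c["color"],cv2.COLOR_RGB2GRAY)[p[1]-40:p[1]+40,p[0]-40:p[0]+40]
    m=((cv2.GaussianBlur(g,(3,3),0)<22)*255).astype(np.uint8)
    cs,_=cv2.findContours(m,0,1)
    for k in sorted(cs,key=cv2.contourArea)[-3:]:
        (x,y),r=cv2.minEnclosingCircle(k);print(n,p,x+p[0]-40,y+p[1]-40,r,cv2.contourArea(k),onz(c,(x+p[0]-40,y+p[1]-40),130).round(1))
    cv2.imwrite("pics/%s_ball.png"%n,cv2.resize(g,(400,400),interpolation=cv2.INTER_CUBIC))
cv2.imwrite("pics/w6.png",np.hstack([cv2.imread("pics/c5_ball.png"),cv2.imread("pics/c6_ball.png")]))
E
```

```text
q [ 0.01  0.33 -0.22  2.03  0.1   0.81  1.22] p [510.5  22.3 242.2] shift [-0.16  0.41 13.52] turn 0.002 tilt [-0.025 -0.005] f [-0.8  0.2  0. ] 59.70291064108234
```

View pics/w6.png

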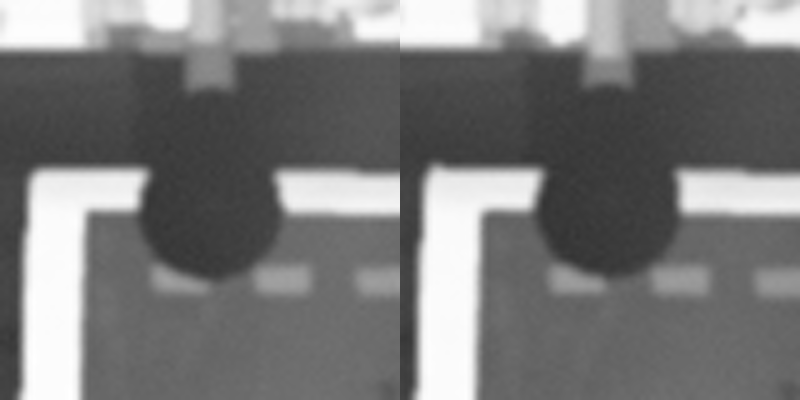

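The ball centre is 2 mm further to +y and 1 mm further to +x than assumed, at about (510, 27.5). The earlier lateral offset of about 4 mm unloaded one finger. I'll regrip centred, with no sideways correction.

Call:
step_arm --plan '[-0.12,0.31,4.5,0,-0.12,0.31,4.5,0,0,0,4.3,0,0,0,0,0,0,0,0,0]'

```text
time: 20.2
tool_pos: [511.7, 27.9, 111.0]
ee_rot: [[-0.996, 0.089, -0.022], [0.089, 0.996, -0.005], [0.022, -0.007, -1.0]]
ft_force: [-0.0, 0.4, -0.4]
gripper_width: 60.5
finger_force: 0.0
```

```bash
python3 g.py 510 27.5 109 1.479
```

```text
q [-0.04  0.52 -0.17  2.15  0.18  0.5   1.13] p [511.7  27.9 111. ] shift [ 0.16 -0.05  0.21] turn 0.003 tilt [-0.022 -0.005] f [-0.   0.4 -0.4] 60.495993085886354
```

Call:
step_arm --plan '[0.15,-0.05,0.2,0,0,0,0,0]'

```text
time: 20.45
tool_pos: [510.3, 27.3, 109.0]
ee_rot: [[-0.996, 0.089, -0.021], [0.09, 0.996, -0.005], [0.021, -0.007, -1.0]]
ft_force: [0.0, 0.6, -0.5]
gripper_width: 60.7
finger_force: 0.0
```

Call:
step_arm --plan '[0,0,0,0,0,0,0,0,0,0,0,0,0,0,0,0,0,0,0,0]' --hand -1

```text
time: 21.08
tool_pos: [509.8, 25.6, 107.8]
ee_rot: [[-0.996, 0.09, -0.024], [0.091, 0.996, -0.007], [0.023, -0.009, -1.0]]
ft_force: [0.8, -5.5, 2.0]
gripper_width: 26.7
finger_force: 30.0
```

Call:
step_arm --plan '[0,-0.2,0,0,0.92,0,-0.48,0,0.97,0,-0.39,0,0,0,0,0]'

```text
time: 21.58
tool_pos: [490.4, 27.2, 117.4]
ee_rot: [[-0.996, 0.089, -0.023], [0.089, 0.996, -0.005], [0.022, -0.007, -1.0]]
ft_force: [1.1, -0.4, -4.9]
gripper_width: 26.4
finger_force: 30.0
```

Call:
step_arm --plan '[1.0,0,-0.25,0,1.03,0,-0.19,0,0,0,0,0]'

```text
time: 21.95
tool_pos: [470.8, 29.0, 122.4]
ee_rot: [[-0.996, 0.089, -0.022], [0.089, 0.996, -0.005], [0.021, -0.007, -1.0]]
ft_force: [4.6, -2.2, 1.2]
gripper_width: 26.6
finger_force: 30.0
```

Call:
step_arm --plan '[0.53,0,-0.05,0,0.52,0,-0.03,0,0,0,0,0]'

```text
time: 22.32
tool_pos: [461.4, 29.8, 123.3]
ee_rot: [[-0.996, 0.089, -0.021], [0.089, 0.996, -0.005], [0.021, -0.007, -1.0]]
ft_force: [4.8, -1.4, 5.7]
gripper_width: 26.3
finger_force: 30.0
```

Call:
step_arm --plan '[0.52,0,-0.05,0,0.52,0,0.03,0,0,0,0,0]'

```text
time: 22.7
tool_pos: [450.6, 30.8, 123.5]
ee_rot: [[-0.996, 0.089, -0.022], [0.089, 0.996, -0.005], [0.022, -0.007, -1.0]]
ft_force: [3.5, -3.2, 4.6]
gripper_width: 26.0
finger_force: 29.9
```

Call:
step_arm --plan '[0.52,0,0.05,0,0.52,0,0.08,0,0,0,0,0]'

```text
time: 23.08
tool_pos: [438.4, 31.8, 121.8]
ee_rot: [[-0.996, 0.089, -0.026], [0.089, 0.996, -0.005], [0.025, -0.008, -1.0]]
ft_force: [0.3, 0.3, -0.1]
gripper_width: 1.5
finger_force: 0.0
```

The ball slipped again, creeping out towards the spring side. I'll cradle it from behind instead, with the fingers slightly apart so it seats between both of them; the spring then presses it into the fingers. First I'll check clearance to the balance base.

```bash
python3 - <<'E'
from h import *
t=pickle.load(open("c0.pkl","rb"))["top"];w=pickle.load(open("c5.pkl","rb"))
for z in(0,20,40,60,80,100):print(z,onz(t,(322,179),z)[:2].round(),onz(w,(285,195),z)[:2].round())
E
```

```text
0 [525. -26.] [529. -22.]
20 [522. -26.] [524. -19.]
40 [519. -25.] [520. -16.]
60 [516. -25.] [516. -14.]
80 [513. -24.] [512. -11.]
100 [511. -24.] [508.  -9.]
```

Call:
step_arm --plan '[0,0,-4,0,0,0,-4,0,0,0,-4,0,-3.2,0,0,0,-3.2,0,0,0,-3.2,0,0,0,0,0,0,0]' --hand -0.7

```text
time: 23.95
tool_pos: [539.3, 23.8, 239.1]
ee_rot: [[-0.996, 0.089, -0.024], [0.09, 0.996, -0.005], [0.024, -0.007, -1.0]]
ft_force: [-0.0, 0.2, 0.2]
gripper_width: 14.1
finger_force: 0.0
```

```bash
python3 g.py 534 23.5 117 1.479
```

```text
q [ 0.01  0.37 -0.22  1.97  0.11  0.83  1.22] p [539.3  23.8 239.1] shift [ 0.23  0.   12.22] turn 0.002 tilt [-0.024 -0.005] f [-0.   0.2  0.2] 14.086418966159272
```

Call:
step_arm --plan '[0.1,0,4,0,0.1,0,4,0,0,0,3,0,0,0,0.8,0,0,0,0,0]'

```text
time: 24.58
tool_pos: [533.0, 23.5, 122.2]
ee_rot: [[-0.996, 0.089, -0.024], [0.089, 0.996, -0.005], [0.024, -0.007, -1.0]]
ft_force: [0.6, -0.2, 0.5]
gripper_width: 14.0
finger_force: 0.0
```

```bash
python3 g.py 530 23.5 117 1.479
```

```text
q [-0.02  0.52 -0.18  2.1   0.17  0.56  1.15] p [533.   23.5 122.2] shift [ 0.28 -0.03  0.53] turn 0.003 tilt [-0.024 -0.005] f [ 0.6 -0.2  0.5] 14.001498831833938
```

Call:
step_arm --plan '[0.3,0,0.5,0,0.9,0,-0.45,0,0.97,0,-0.38,0,1.0,0,-0.28,0,1.03,0,-0.18,0,0,0,0,0]'

```text
time: 25.32
tool_pos: [492.2, 27.2, 132.4]
ee_rot: [[-0.996, 0.089, -0.02], [0.089, 0.996, -0.005], [0.019, -0.007, -1.0]]
ft_force: [4.4, -1.2, 4.9]
gripper_width: 13.9
finger_force: 2.6
```

Call:
step_arm --plan '[1.05,0,-0.08,0,1.04,0,0.02,0,0,0,0,0]'

```text
time: 25.7
tool_pos: [470.6, 29.1, 132.4]
ee_rot: [[-0.996, 0.089, -0.023], [0.089, 0.996, -0.005], [0.022, -0.007, -1.0]]
ft_force: [4.1, -0.9, 3.8]
gripper_width: 14.0
finger_force: 2.5
```

Call:
step_arm --plan '[0.53,0,0.06,0,0.52,0,0.07,0,0,0,0,0]'

```text
time: 26.08
tool_pos: [460.2, 30.0, 130.9]
ee_rot: [[-0.996, 0.089, -0.023], [0.089, 0.996, -0.005], [0.023, -0.007, -1.0]]
ft_force: [3.9, -2.2, 3.7]
gripper_width: 14.0
finger_force: 2.5
```

Call:
step_arm --plan '[0.5,0,0.1,0,0.4,0,0.1,0,0,0,0,0]'

```text
time: 26.45
tool_pos: [451.2, 30.8, 129.1]
ee_rot: [[-0.996, 0.089, -0.023], [0.089, 0.996, -0.005], [0.023, -0.007, -1.0]]
ft_force: [3.9, -0.7, 2.4]
gripper_width: 13.7
finger_force: 2.6
```

Call:
step_arm --plan '[0.15,0,0.03,0,0.1,0,0,0,0,0,0,0]'

```text
time: 26.82
tool_pos: [449.0, 31.0, 128.9]
ee_rot: [[-0.996, 0.089, -0.023], [0.089, 0.996, -0.005], [0.023, -0.007, -1.0]]
ft_force: [4.0, -1.3, 2.0]
gripper_width: 13.9
finger_force: 2.7
```

Not at the stop yet, so I'll creep on.

Call:
step_arm --plan '[0.15,0,0.03,0,0.1,0,0.02,0,0,0,0,0]'

```text
time: 27.2
tool_pos: [448.3, 31.2, 128.8]
ee_rot: [[-0.996, 0.09, -0.02], [0.09, 0.996, -0.004], [0.019, -0.006, -1.0]]
ft_force: [8.1, -2.2, 2.3]
gripper_width: 13.7
finger_force: 4.5
```

Call:
step_arm --plan '[0.1,0,0.02,0,0,0,0,0]'

```text
time: 27.45
tool_pos: [448.2, 31.2, 128.8]
ee_rot: [[-0.996, 0.09, -0.018], [0.09, 0.996, -0.004], [0.018, -0.006, -1.0]]
ft_force: [8.4, -2.8, 1.9]
gripper_width: 14.0
finger_force: 5.3
```

The force has risen and the travel has stopped at x 448, so the lever is on its end stop. I'll hold there and check with the last picture.

Call:
step_arm --plan '[0,0,0,0,0,0,0,0,0,0,0,0,0,0,0,0,0,0,0,0,0,0,0,0]'

```text
time: 28.2
tool_pos: [448.2, 31.2, 128.8]
ee_rot: [[-0.996, 0.09, -0.018], [0.09, 0.996, -0.004], [0.018, -0.006, -1.0]]
ft_force: [10.2, -3.1, 0.9]
gripper_width: 13.9
finger_force: 5.2
```

```bash
python3 - <<'E'
from bench import *
from h import *
print(state()["ft_force"],state()["finger_force"])
w=camera("wrist")["color"][:,:,::-1][:380]
t=cv2.resize(camera("top")["color"][165:225,265:445,::-1],(640,213))
cv2.imwrite("pics/fin.png",np.vstack([w,t]))
E
```

```text
[10.226163   -3.08537035  0.92728393] 5.246997177600861
```

View pics/fin.png

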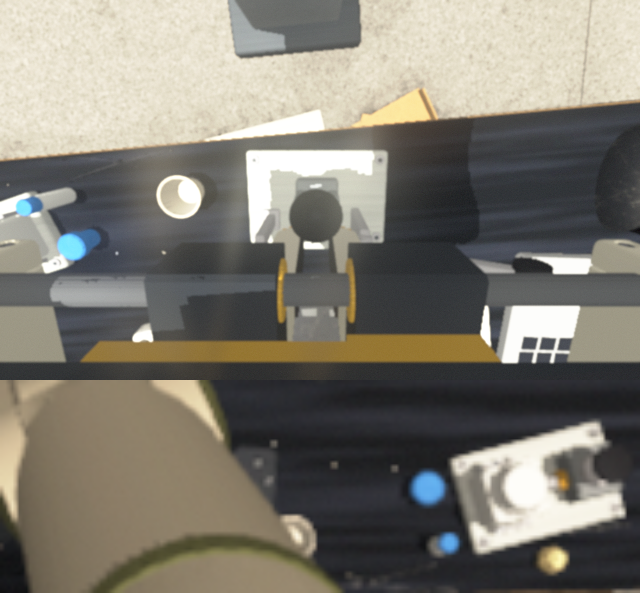

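The ball at (316,215) has swung over the robot-side half of the plate and sits between both fingertips. The bystanders are where they were and the plunger is up. I'm handing in.

```bash
python3 -c "
from bench import *
print(close_job())"
```

```text
the job is handed in; nothing more can be done
None
```

The job is handed in, with no verdict returned: plunger pressed and released, catch flipped, and the lever held on its end stop, cradled from behind between both fingers rather than pinched because the ball slipped out of two pinch grips.

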